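# Cheese crispbread, pepper mill at the ready

### The arm

A 6-joint arm with a two-finger parallel gripper is mounted at the origin on a cart in front of the work surface, level with it; the furniture and walls round the work are solid. World frame = base frame: x ahead of the robot, y to its left, z up, the work surface at z = 0. Lengths are in mm, angles in rad, forces in N, time in s.
With the tool pointing down it reaches from about 350 to 725 mm from the base axis. Payload 4.3 kg.
Tool frame: the origin (TCP) lies on the centre line of the jaws, within the pads' length; the fingertips stand 11 mm ahead of it and the grasp point (between the pads) lies 8 mm behind it; z points along the fingers, y is the line along which they close (so a half turn about z gives the same grasp; the last joint's range is limited). The gripper opens to 85 mm and grips with 20 to 120 N. Pads are 22 mm wide; open, the fingers measure 114 mm over their backs; the gripper's body (76 mm by 85 mm) begins 54 mm behind the grasp point. The pads swing forward as they close: fully open they stand 13 mm farther back than shut.
Start: joints at [-1.437, 0.377, 0.081, 1.274, 0, 1.46], TCP at [138.809, -558.03, 242.329] pointing down, gripper open.
Joint ranges: [-2.72, 2.72], [-0.84, 1.66], [-1.02, 1.22], [-1.77, 2.12], [-1.37, 1.28], [-3.14, 3.14]. Speed limits (rad/s): [2.57, 2.57, 3.14, 3.14, 3.14, 3.14].

### API

Orientations are given as [roll, pitch, yaw] about the fixed x, y, z axes, in that order (R = Rz(yaw) Ry(pitch) Rx(roll)).
In Python, from cell import ctrl gives the robot as it stands.
- The arm moves only by the tool carry_out, never from a script. Its argument "rows" is text: rows parted by semicolons, each of 5 numbers parted by spaces: the opening, from 0 (shut) to 1 (fully open), then the shift along the tool's x, y, z in units of 25 mm (1.0 is 25 mm), then the turn about the tool's z in degrees. A call has 1 to 5 rows; each row is the pose to reach, as a shift and turn from the pose commanded when the call began, along the tool's axes at that moment; what a row does not reach only later rows make up. A row lasts 1/12 s, in which the tool goes at most 41.7 mm and 7.16 degrees, less where a joint would pass 70% of its speed; a pose out of reach is approached as far as the arm can. A call with a gripper value outside its range is refused whole. The fingers move at their own pace and stop on an object; "force" is the grip in N (left out, the last holds). Time passes only in rows, so rows that repeat a pose let the fingers close. It gives the time, the measured TCP pose, the force, the opening and the grip force at its end, in the units of the state.
- ctrl.get_obs(): the state, without advancing time (a new reading comes with each control period).
- ctrl.snapshot(name): name is "side" or "top" or "wrist"; returns the picture (384x512x3 uint8, blue, green, red); there is no depth.
- ctrl.camera_params(name): a dict with "fx", "fy", "cx", "cy" (pixels), "k1" (the pictures are not rectified: a ray, as slopes to the right and down, at radius r is drawn at 1 + k1 r^2 times it, then the intrinsics apply), "R" (3x3) and "t" (3): a world point X has camera coordinates R X + t. Camera axes: x right, y down, z forward; pixel columns grow to the right and rows downward; lengths in mm; the calibration is good to about 2 mm. A picture is of the moment at which its call begins: read the wrist's pose just before it. camera_params takes no time and is no camera call; for the wrist camera it gives the pose at the moment of the call.
- ctrl.hand_in(): hands the job in; it is judged then, once.
Trained networks look in the newest picture that a camera, given by its name, has taken for a name from the list of things; names that differ only in an ending like _2 or _b are one class to them, and where a whole thing is asked for, a point or a joint stands for the part that bears it (a point fixed in the world has none). Each returns a list of dicts, best first, with "p" (0 to 1); they miss things now and then, are a little off and sometimes report something else, mostly with a low value. They report only what shows in the picture. A call takes as long as a camera call. They do not tell look-alikes from the thing itself.
- ctrl.silhouettes(camera, target): "region" (384x512 bool, what is visible of it) and "box" ([left, top, right, bottom] in pixels, round what is visible of it).
The state is a dict: "clock": time; "joint_pos": joint angles; "qvel": joint speeds; "joint_efforts": joint torques, N m; "tcp_pos": TCP position; "eef_rot": TCP orientation; "contact_force": force on the tool from outside, world axes, zero at the start; "wrist_torque": the same for the moment, N m; "grip_width": finger opening in mm; "gripper_force": force on a finger pad.
Only numpy, scipy, OpenCV 4.12 (cv2) and the standard library are available. Lean on these libraries where they do the work, as an engineer would, in place of code of your own. Each camera call takes 0.05 s, during which the arm holds its last target. There are 200 camera calls.

### The job

Lay the round crispbread flat in the middle of the plate and the round of cheese centred on top of it, letting go of each. Then fetch the wooden pepper mill, carry it upright over the jars in the spice rack without disturbing them, and finish while still holding it: upright, still, centred over the cheese with its underside about two centimetres above it, touching neither food nor plate.

Things in the scene. Friction and masses are not known exactly. Their poses are not given: they have to be found in the camera images.
- board: fixed light wooden board, 230 x 150 x 12 mm, lying on the table left of the plate; the crispbread and the cheese start side by side on it, about 110 mm apart along its x axis, either one at either end. Origin at the centre of its underside; x along its length, z up; its top is 12 mm above the table
- crispbread: round brown rigid crispbread with small dark holes, 60 mm diameter, 10 mm thick, 30 g, loose. Origin at the centre of its underside, z up through the disc
- cheese: round of firm yellow cheese, 52 mm diameter, 16 mm thick, 45 g, loose. Origin at the centre of its underside, z up through the disc
- plate: plain white plate, 200 mm diameter, 20 mm high at the rim, 0.34 kg, loose on the table. Origin at the centre of its underside; its flat middle (124 mm across) is 5 mm above the table and from there the rim slopes up and outward
- rack: fixed dark wooden spice rack between plate and pepper mill, 260 mm long (its x axis, roughly away from the robot), 68 mm wide, end cheeks 50 mm high. Origin at the centre of its underside, z up. Two jars and a shaker stand on its floor, 8 mm above the table, in a row along x about 80 mm apart, in any order; their tops are at most 114 mm above the table
- green_jar_a: glass spice jar with green lid, 46 mm diameter, 106 mm high, loose in the rack, not to be disturbed. Origin at the centre of its underside
- green_jar_b: glass spice jar with green lid, 46 mm diameter, 106 mm high, loose in the rack, not to be disturbed. Origin at the centre of its underside
- salt_shaker: grey salt shaker, 44 mm diameter, 90 mm high, loose in the rack, not to be disturbed. Origin at the centre of its underside
- pepper_mill: turned wooden pepper mill, 170 mm high, at most 58 mm in diameter (head above 122 mm: 48 mm across, small metal knob on top), 0.15 to 0.3 kg, standing loose on the table on the right (-y) side of the rack. Origin at the centre of its underside, z up to the knob; grip the body from above, fingers down either side of the head, 60 to 100 mm above its underside
Mind the look-alikes: they are no part of the job. Of the things that look like the plate, the larger one is meant.

How it is judged:
By the outcome, as a careful person would: the job done as asked, in the order asked, and still so for the second after the job is handed in, while the arm keeps its last pose, push and grip.
It also fails if it takes over 72 s, if anything falls off the work surface, if the arm or the gripper's body presses on something with over 40 N, if the wrist force passes 120 N, or if a joint passes its speed limit or range.

## Working session

There is one attempt and no reset: what is moved stays moved. The work goes in short steps, Python scripts to look and compute and a tool call to move; the robot and the scene stay as the last step left them, time stands still between calls to the robot, and variables do not carry over. Pictures are saved under pics/ and viewed, at most 10 in all, crops included, and the job is handed in when it is done.

Besides the shell and the picture viewer there is one more tool, called after ">>>" as name(argument=value, ...) on one line, values as JSON. carry_out: Moves the arm, as the interface text tells. Its arguments: {"type":"object","properties":{"rows":{"type":"string"},"force":{"type":"number"}},"required":["rows"]}

```bash
mkdir -p pics; ls
cat > h.py <<'E'
import numpy as np, cv2
from cell import ctrl
def ray(cam,u,v):
    P=ctrl.camera_params(cam);x=(u-P['cx'])/P['fx'];y=(v-P['cy'])/P['fy']
    k=P['k1'];a,b=x,y
    for _ in range(20):
        s=1+k*(a*a+b*b);a,b=x/s,y/s
    R=np.array(P['R']);t=np.array(P['t'])
    return -R.T@t,R.T@np.array([a,b,1.])
def onz(cam,u,v,z):
    c,d=ray(cam,u,v);return c+d*(z-c[2])/d[2]
def proj(cam,X):
    P=ctrl.camera_params(cam);c=np.array(P['R'])@np.array(X,float)+np.array(P['t'])
    a,b=c[0]/c[2],c[1]/c[2];s=1+P['k1']*(a*a+b*b)
    return P['fx']*a*s+P['cx'],P['fy']*b*s+P['cy']
E
python3 - <<'E'
from h import *
o=ctrl.get_obs();print(o['clock'],o['tcp_pos'],o['eef_rot'],o['grip_width'])
ims=[]
for c in ['top','side']:
    im=ctrl.snapshot(c);cv2.imwrite(f'pics/{c}0.png',im);ims.append(im)
    for n in ['board','crispbread','cheese','plate','rack','green_jar_a','salt_shaker','pepper_mill']:
        for d in ctrl.silhouettes(c,n)[:4]:
            m=d['region'];ys,xs=np.nonzero(m)
            print(c,n,round(d['p'],2),[int(x) for x in d['box']],xs.mean().round(1),ys.mean().round(1),len(xs),onz(c,xs.mean(),ys.mean(),10).round(0))
cv2.imwrite('pics/both.png',cv2.resize(np.vstack(ims),(512,768))[:768])
E
```

```text
pics
0.0 [ 138.73108944 -557.34009426  241.33131724] [-3.13948076e+00 -2.17128654e-04  2.43828960e-01] 85.11254019787529
top board 0.64 [90, 152, 153, 240] 125.1 196.3 3931 [516. 323.  10.]
top crispbread 0.55 [105, 163, 127, 185] 114.8 175.6 403 [573. 353.  10.]
top cheese 0.54 [109, 207, 128, 224] 119.3 216.0 316 [463. 337.  10.]
top plate 0.77 [352, 126, 405, 176] 379.1 150.8 1954 [ 633. -368.   10.]
top rack 0.92 [295, 134, 332, 236] 311.1 185.0 1741 [ 541. -178.   10.]
top rack 0.7 [309, 141, 327, 163] 317.1 153.2 259 [ 627. -197.   10.]
top green_jar_a 0.91 [304, 203, 326, 222] 315.0 213.7 328 [ 464. -186.   10.]
top green_jar_a 0.55 [303, 170, 328, 195] 316.6 183.1 391 [ 546. -193.   10.]
top salt_shaker 0.61 [310, 141, 325, 162] 317.1 152.8 269 [ 628. -197.   10.]
top pepper_mill 0.6 [364, 197, 407, 219] 384.9 208.7 733 [ 474. -376.   10.]
side board 0.84 [196, 274, 303, 330] 248.6 300.9 4319 [519. 336.  10.]
side crispbread 0.9 [212, 293, 238, 312] 224.7 303.1 471 [572. 345.  10.]
side cheese 0.84 [264, 288, 282, 308] 273.7 298.2 357 [461. 327.  10.]
side plate 0.89 [208, 131, 242, 153] 224.4 144.0 540 [ 633. -376.   10.]
side plate 0.65 [232, 189, 304, 231] 266.7 211.6 2345 [479.   9.  10.]
side plate 0.42 [261, 112, 278, 156] 270.2 129.7 500 [ 468. -492.   10.]
side rack 0.64 [208, 158, 290, 188] 246.6 175.8 855 [ 544. -174.   10.]
side green_jar_a 0.97 [266, 143, 284, 181] 273.4 162.3 542 [ 457. -260.   10.]
side green_jar_a 0.97 [243, 144, 255, 175] 248.6 160.3 446 [ 541. -269.   10.]
side salt_shaker 0.53 [219, 149, 229, 174] 223.6 161.2 235 [ 626. -259.   10.]
side pepper_mill 0.59 [260, 110, 276, 157] 270.0 129.4 491 [ 468. -495.   10.]
```

Run:
```python
import cv2,numpy as np
a=cv2.imread('pics/top0.png')[90:270,60:440];b=cv2.imread('pics/side0.png')[90:350,150:400]
a=cv2.resize(a,(608,288));b=cv2.resize(b,(300,312))
c=np.zeros((600,800,3),np.uint8);c[:288,:608]=a;c[288:,:300]=b
c[288:,310:800]=cv2.resize(cv2.imread('pics/side0.png'),(490,312))
cv2.imwrite('pics/c0.png',c)
```

```text
(no output)
```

View pics/c0.png

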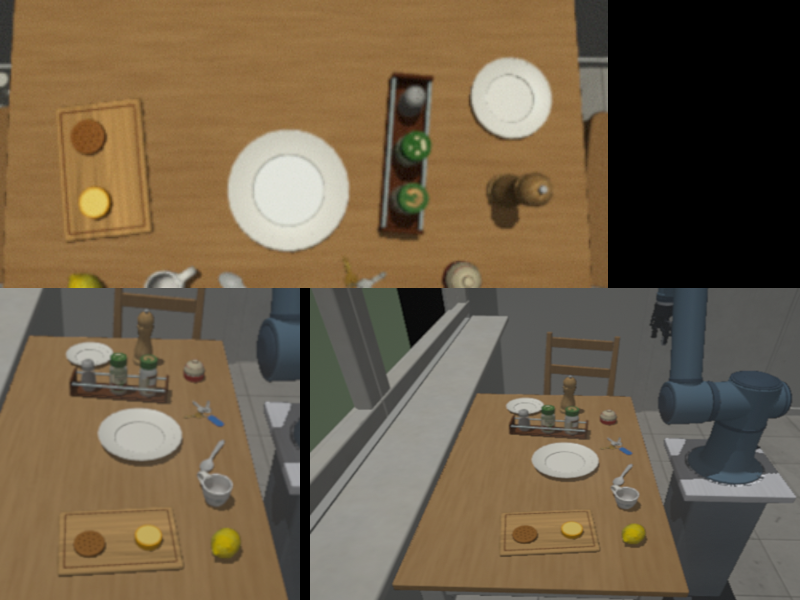

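View pics/top0.png

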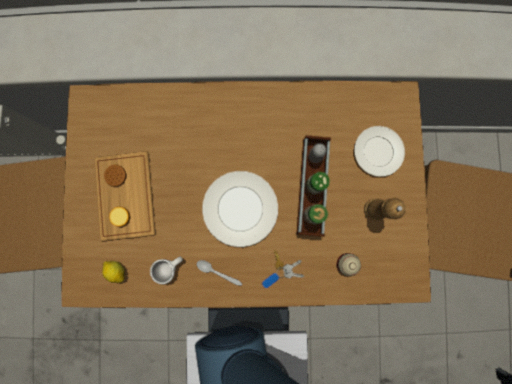

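Top view: crispbread (115,176) and cheese (119,216) are on the board. The look-alikes are a lemon (115,272), a small plate (379,151) against the large plate (240,209), and a squat pot (349,264) against the pepper mill (385,209). I choose the large plate and the tall wooden mill.

Run:
```python
from h import *
t=cv2.imread('pics/top0.png');s=cv2.imread('pics/side0.png')
def fit(cam,im,c,rad,z,f):
    h=cv2.cvtColor(im,cv2.COLOR_BGR2HSV);m=f(h).astype(np.uint8)
    k=np.zeros_like(m);cv2.circle(k,c,rad,1,-1);m&=k
    cs,_=cv2.findContours(m,cv2.RETR_EXTERNAL,cv2.CHAIN_APPROX_NONE);q=max(cs,key=cv2.contourArea)
    p=np.array([onz(cam,u,v,z)[:2] for u,v in q[:,0]],np.float32)
    (x,y),(a,b),_=cv2.fitEllipse(p);print(cam,c,round(x),round(y),round(a),round(b))
wh=lambda h:(h[...,1]<60)&(h[...,2]>110)
ye=lambda h:(h[...,1]>170)&(h[...,2]>150)
br=lambda h:(h[...,2]<115)
fit('top',t,(240,209),45,20,wh);fit('side',s,(267,211),45,20,wh)
fit('top',t,(119,216),13,28,ye);fit('side',s,(273,297),14,28,ye)
fit('top',t,(115,176),14,22,br);fit('side',s,(225,303),16,22,br)
# mill: knob in top & side
from itertools import product
for uv,vv in [((399,209),(268.5,111))]:
    c1,d1=ray('top',*uv);c2,d2=ray('side',*vv)
    A=np.stack([d1,-d2],1);k=np.linalg.lstsq(A,c2-c1,rcond=None)[0];print(c1+k[0]*d1,c2+k[1]*d2)
c=np.hstack([cv2.resize(t[180:240,340:420],(400,300)),cv2.resize(s[95:170,220:320],(400,300))])
d=np.hstack([cv2.resize(t[150:240,90:210],(400,300)),cv2.resize(s[270:340,180:300],(400,300))])
cv2.imwrite('pics/c1.png',np.vstack([c,d]))
```

```text
top (240, 209) 480 14 196 198
side (267, 211) 480 14 198 199
top (119, 216) 463 334 49 51
side (273, 297) 463 334 47 48
top (115, 176) 572 349 57 61
side (225, 303) 574 354 56 62
[ 467.14541213 -354.09397496  152.31356807] [ 478.01515431 -354.51983175  152.92937939]
```

View pics/c1.png

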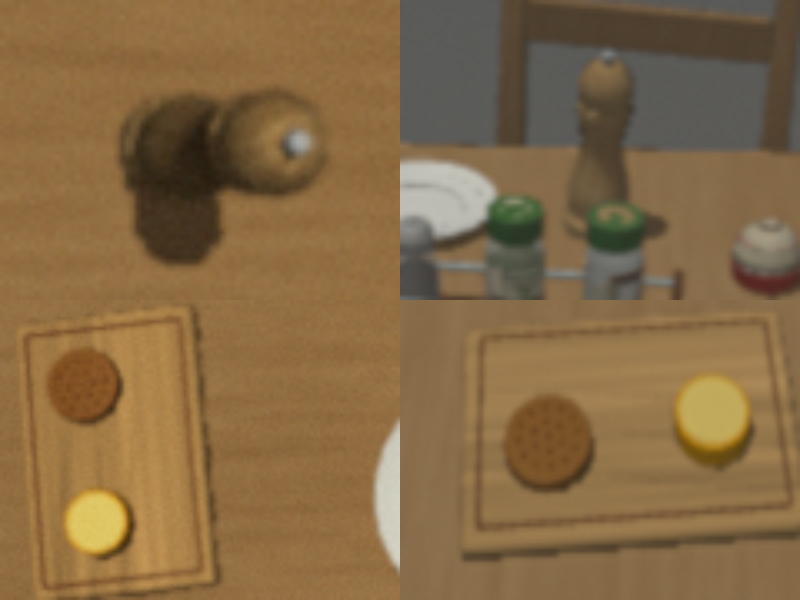

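>>> carry_out(rows="1 1 1 0 7; 1 2 2 0 14; 1 3 0 0 21; 1 4.5 -1 0 28; 1 6 -2 0 35")

```text
clock: 1.32
tcp_pos: [259.6, -488.2, 240.1]
eef_rot: [-3.139, 0.002, -0.372]
contact_force: [0.3, -0.6, 0.8]
grip_width: 85.4
gripper_force: 0.0
```

>>> carry_out(rows="1 1 -1.3 0 -7; 1 2 -2.5 0 -14; 1 3 -4 0 -21; 1 4 -5 0 -28; 1 4.1 -5.9 0 -35")

```text
clock: 1.73
tcp_pos: [411.6, -386.4, 242.1]
eef_rot: [3.14, -0.002, 0.255]
contact_force: [-0.0, -0.4, 0.5]
grip_width: 85.6
gripper_force: 0.0
```

>>> carry_out(rows="1 1 -1.3 0 -7; 1 2 -2.5 0 -14; 1 3 -4 0 -21; 1 3.4 -5 0 -28; 1 3.4 -5.4 0 -35")

```text
clock: 2.15
tcp_pos: [458.0, -231.7, 242.4]
eef_rot: [-3.141, -0.002, 0.868]
contact_force: [-1.0, -1.0, -0.3]
grip_width: 85.3
gripper_force: 0.0
```

>>> carry_out(rows="1 1 -0.5 0 -7; 1 2 -1 0 -14; 1 3.5 -1.5 0 -21; 1 5 -2 0 -28; 1 5.8 -2.5 0 -35")

```text
clock: 2.57
tcp_pos: [506.1, -82.5, 242.5]
eef_rot: [3.14, -0.001, 1.476]
contact_force: [0.1, 0.1, -0.1]
grip_width: 85.6
gripper_force: 0.0
```

>>> carry_out(rows="1 0 0 0 -6.3; 1 0 0 0 -6.3")

```text
clock: 2.73
tcp_pos: [505.0, -83.9, 242.4]
eef_rot: [3.141, 0.0, 1.583]
contact_force: [0.3, -0.9, -1.3]
grip_width: 85.6
gripper_force: 0.0
```

>>> carry_out(rows="1 1.6 0.5 0 0; 1 3.2 1 0 0; 1 4.8 1.5 0 0; 1 6.4 1.5 0 0; 1 8 1.5 0 0")

```text
clock: 3.15
tcp_pos: [541.5, 115.8, 242.2]
eef_rot: [3.141, 0.0, 1.573]
contact_force: [0.2, 0.1, -0.2]
grip_width: 85.3
gripper_force: 0.0
```

>>> carry_out(rows="1 1.6 0.3 0 0; 1 3.2 0.5 1 0; 1 4.8 0.8 2 0; 1 6.4 1.1 3 0; 1 8 1.4 4 0")

```text
clock: 3.57
tcp_pos: [571.4, 295.9, 154.1]
eef_rot: [3.141, 0.0, 1.573]
contact_force: [0.3, -0.0, 0.5]
grip_width: 85.5
gripper_force: 0.0
```

>>> carry_out(rows="1 1 0 0 0; 1 1.4 0 0 0; 1 1.4 0 0 0; 1 1.4 0 0 0")

```text
clock: 3.9
tcp_pos: [571.2, 329.1, 155.4]
eef_rot: [3.14, 0.001, 1.576]
contact_force: [0.6, -0.3, 0.8]
grip_width: 85.4
gripper_force: 0.0
```

```bash
cat >> h.py <<'E'
def wfit(cam,name,z,save=None):
    P=ctrl.camera_params(cam)
    im=ctrl.snapshot(cam)
    if save: cv2.imwrite('pics/'+save,im)
    for d in ctrl.silhouettes(cam,name)[:3]:
        m=d['region'].astype(np.uint8);cs,_=cv2.findContours(m,cv2.RETR_EXTERNAL,cv2.CHAIN_APPROX_NONE)
        q=max(cs,key=cv2.contourArea)[:,0]
        q=np.array([p for p in q if 2<p[0]<509 and 2<p[1]<381])
        p=np.array([onz(cam,u,v,z)[:2] for u,v in q],np.float32)
        e=cv2.fitEllipse(p);print(cam,name,round(d['p'],2),[int(x) for x in d['box']],np.round(e[0],1),np.round(e[1],1), np.round((p.min(0)+p.max(0))/2,1))
def st():
    o=ctrl.get_obs();print(round(o['clock'],2),np.round(o['tcp_pos'],1),np.round(o['eef_rot'],3),np.round(o['contact_force'],1),round(o['grip_width'],1),round(o['gripper_force'],1))
E
python3 - <<'E'
from h import *
st()
wfit('wrist','crispbread',22,'w1.png');wfit('wrist','cheese',28)
E
```

```text
3.9 [571.2 329.1 155.4] [3.140e+00 1.000e-03 1.576e+00] [ 0.6 -0.3  0.8] 85.4 0.0
wrist crispbread 0.71 [232, 141, 287, 199] [572.6 348.9] [56.8 58.6] [572.8 348.7]
wrist cheese 0.72 [128, 156, 180, 210] [465.4 334.4] [50.  54.8] [465.3 334. ]
```

View pics/w1.png

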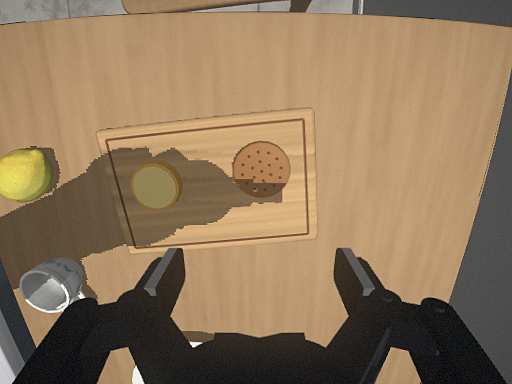

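The wrist view shows the crispbread at (261,169) and the cheese at (155,186), both on the board. The lemon is at (25,175). The choice is confirmed, so I'll reach now.

>>> carry_out(rows="1 0.8 0.05 1 0; 1 0.8 0.05 2.5 0; 1 0.8 0.05 4 0; 1 0.8 0.05 4.9 0; 1 0.8 0.05 4.9 0", force=25)

```text
clock: 4.52
tcp_pos: [567.5, 346.6, 26.6]
eef_rot: [-3.132, 0.005, 1.576]
contact_force: [-0.1, -1.0, -0.9]
grip_width: 85.7
gripper_force: 0.0
```

>>> carry_out(rows="1 0 0 0.2 0; 1 0 0 0.35 0; 1 0 0 0.35 0; 1 0 0 0.35 0")

```text
clock: 4.85
tcp_pos: [573.2, 350.5, 25.7]
eef_rot: [3.138, -0.001, 1.578]
contact_force: [-0.1, -0.3, 0.0]
grip_width: 85.4
gripper_force: 0.0
```

Run:
```python
from h import *
st();im=ctrl.snapshot('wrist');cv2.imwrite('pics/w2.png',im)
print(proj('wrist',[572.5,350,12]))
s=ctrl.snapshot('side')
cv2.imwrite('pics/c2.png',np.hstack([im,cv2.resize(s[250:340,170:310],(288,384))]))
```

```text
4.85 [573.2 350.5  25.7] [ 3.138e+00 -1.000e-03  1.578e+00] [-0.1 -0.3  0. ] 85.4 0.0
(np.float64(259.01661203556546), np.float64(248.65179291361972))
```

View pics/c2.png

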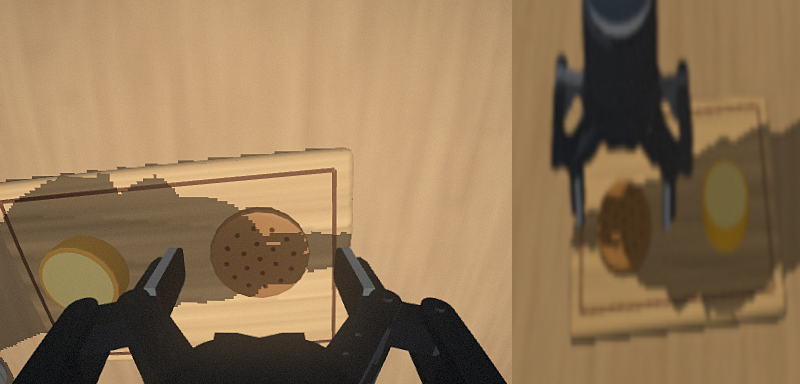

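The wrist view shows the crispbread at (260,253) between the fingers, with the cheese clear to the left at (85,278).

>>> carry_out(rows="0.78 0 0 0 0; 0.78 0 0 0 0; 0.78 0 0 0.1 0; 0.78 0 0 0.1 0")

```text
clock: 5.28
tcp_pos: [571.4, 349.9, 20.8]
eef_rot: [-3.141, 0.0, 1.578]
contact_force: [-0.8, -0.9, -0.3]
grip_width: 66.9
gripper_force: 0.0
```

>>> carry_out(rows="0.78 0 0 0.1 0; 0.78 0 0 0.1 0; 0.78 0 0 0.1 0")

```text
clock: 5.53
tcp_pos: [571.3, 349.8, 18.2]
eef_rot: [-3.141, 0.0, 1.578]
contact_force: [0.2, 0.1, 0.1]
grip_width: 67.1
gripper_force: 0.0
```

>>> carry_out(rows="0.78 0 0 0.1 0; 0.78 0 0 0.1 0; 0.78 0 0 0.1 0")

```text
clock: 5.78
tcp_pos: [571.9, 350.1, 16.3]
eef_rot: [3.141, -0.0, 1.578]
contact_force: [-0.0, -0.1, 1.8]
grip_width: 66.9
gripper_force: 0.8
```

>>> carry_out(rows="0.78 0 0 -0.15 0; 0.4 0 0 -0.15 0; 0.4 0 0 -0.15 0; 0.4 0 0 -0.15 0; 0.4 0 0 -0.15 0")

```text
clock: 6.2
tcp_pos: [571.7, 350.0, 20.9]
eef_rot: [3.141, -0.0, 1.578]
contact_force: [-1.8, -1.3, 5.6]
grip_width: 57.7
gripper_force: 26.1
```

>>> carry_out(rows="0.4 0 0 0 0; 0.4 0 0 0 0; 0.4 0 0 -0.5 0; 0.4 0 0 -1.5 0; 0.4 0 0 -1.5 0")

```text
clock: 6.62
tcp_pos: [574.0, 351.2, 61.7]
eef_rot: [3.136, -0.003, 1.578]
contact_force: [1.4, -0.2, 1.7]
grip_width: 57.6
gripper_force: 27.0
```

>>> carry_out(rows="0.4 0 0 -1 0; 0.4 -1 -0.5 -1.5 0; 0.4 -2.5 -1 -1.5 0; 0.4 -4 -1.5 -1.5 0; 0.4 -5.5 -2 -1.5 0")

```text
clock: 7.03
tcp_pos: [522.1, 211.1, 94.9]
eef_rot: [3.14, 0.0, 1.579]
contact_force: [0.5, -0.5, -0.7]
grip_width: 57.7
gripper_force: 27.1
```

>>> carry_out(rows="0.4 -1.5 -0.3 0 0; 0.4 -3 -0.6 0 0; 0.4 -4.5 -1 0 0; 0.4 -6 -1.4 0 0; 0.4 -7 -1.7 0 0")

```text
clock: 7.45
tcp_pos: [480.1, 34.1, 94.6]
eef_rot: [-3.141, 0.001, 1.576]
contact_force: [0.3, 0.3, -0.6]
grip_width: 57.8
gripper_force: 27.1
```

>>> carry_out(rows="0.4 -0.5 0 0 0; 0.4 -0.7 0 0 0; 0.4 -0.7 0 0 0; 0.4 -0.7 0 0 0")

```text
clock: 7.78
tcp_pos: [481.8, 19.7, 94.8]
eef_rot: [3.141, -0.0, 1.578]
contact_force: [-0.5, 0.0, 0.3]
grip_width: 57.9
gripper_force: 27.1
```

Run:
```python
from h import *
st();wfit('wrist','plate',20,'w3.png')
im=cv2.imread('pics/w3.png');h=cv2.cvtColor(im,cv2.COLOR_BGR2HSV)
s=ctrl.snapshot('side')
wfit('wrist','crispbread',80)
cv2.imwrite('pics/c3.png',np.hstack([im,cv2.resize(s[150:250,220:295],(288,384))]))
```

```text
7.78 [481.8  19.7  94.8] [ 3.141 -0.     1.578] [-0.5  0.   0.3] 57.9 27.1
wrist plate 0.87 [142, 89, 376, 311] [479.6  34.3] [156.  201.3] [480.3  35.4]
wrist crispbread 0.56 [210, 209, 308, 301] [481.1  11.9] [63.1 67.1] [481.3  11.7]
```

View pics/c3.png

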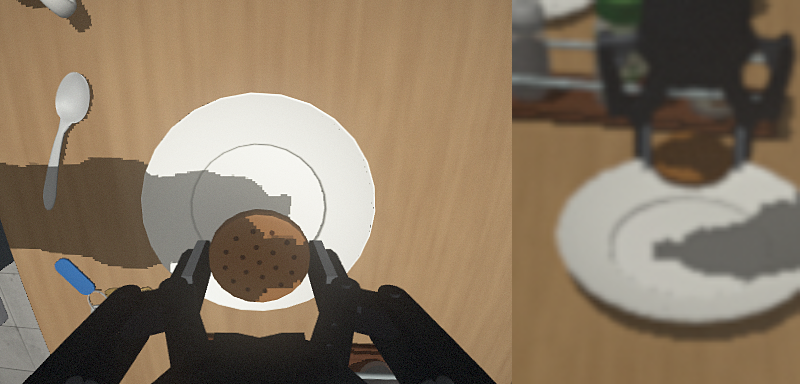

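The crispbread is held level at (260,255). The large plate is below it, its rim spanning columns 142–376. Now I'll measure both precisely.

```bash
cat >> h.py <<'E'
from scipy.optimize import least_squares
def circ(cam,name,z,R,sel=lambda q:q[:,1]>0,i=0,snap=True):
    if snap: ctrl.snapshot(cam)
    d=ctrl.silhouettes(cam,name)[i];m=d['region'].astype(np.uint8)
    cs,_=cv2.findContours(m,cv2.RETR_EXTERNAL,cv2.CHAIN_APPROX_NONE);q=max(cs,key=cv2.contourArea)[:,0]
    q=q[sel(q)]
    p=np.array([onz(cam,u+.0,v+.0,z)[:2] for u,v in q])
    r=least_squares(lambda a:np.hypot(*(p-a[:2]).T)-a[2],[*p.mean(0),R],loss='soft_l1')
    print(cam,name,round(d['p'],2),r.x.round(1),round(float(np.sqrt(r.cost*2/len(p))),2))
E
python3 - <<'E'
from h import *
circ('wrist','plate',20,100,lambda q:(q[:,1]<230))
circ('wrist','crispbread',95,30,snap=False)
circ('wrist','crispbread',95,30,lambda q:(q[:,0]>215)&(q[:,0]<304),snap=False)
circ('top','plate',20,100)
st()
E
```

```text
wrist plate 0.92 [480.2  14.4  96.9] 5.4
wrist crispbread 0.81 [480.8  20.9  29.3] 0.59
wrist crispbread 0.81 [480.6  20.8  29.6] 0.41
top plate 0.83 [ -93145.6 -330425.5  343375.6] 4.82
8.33 [481.5  19.5  94.9] [3.142 0.    1.578] [ 0.2  0.8 -0.6] 57.7 27.1
```

>>> carry_out(rows="0.4 -0.26 -0.03 1 0; 0.4 -0.26 -0.03 2 0; 0.4 -0.26 -0.03 2.8 0; 0.4 -0.26 -0.03 3.1 0; 0.4 -0.26 -0.03 3.1 0")

```text
clock: 8.75
tcp_pos: [478.8, 13.0, 15.7]
eef_rot: [-3.137, -0.0, 1.578]
contact_force: [0.1, 0.7, 0.6]
grip_width: 57.7
gripper_force: 27.1
```

>>> carry_out(rows="0.4 0 0 0.06 0; 0.4 0 0 0.06 0; 0.4 0 0 0.06 0")

```text
clock: 9.0
tcp_pos: [482.0, 12.7, 17.1]
eef_rot: [3.139, 0.0, 1.578]
contact_force: [-0.1, 0.0, -0.5]
grip_width: 58.0
gripper_force: 27.1
```

>>> carry_out(rows="0.4 0 0 0.06 0; 0.4 0 0 0.06 0; 0.4 0 0 0.06 0")

```text
clock: 9.25
tcp_pos: [481.1, 12.8, 14.8]
eef_rot: [3.141, 0.0, 1.578]
contact_force: [-0.5, 0.3, -0.4]
grip_width: 57.8
gripper_force: 27.1
```

>>> carry_out(rows="0.4 0 0 0.05 0; 0.4 0 0 0.05 0; 0.4 0 0 0.05 0")

```text
clock: 9.5
tcp_pos: [481.1, 12.8, 13.9]
eef_rot: [3.141, 0.0, 1.578]
contact_force: [-1.2, 0.6, 6.1]
grip_width: 57.8
gripper_force: 27.7
```

>>> carry_out(rows="0.4 0 0 0.05 0; 0.4 0 0 0.05 0; 0.4 0 0 0.05 0")

```text
clock: 9.75
tcp_pos: [481.2, 12.8, 13.7]
eef_rot: [3.14, 0.0, 1.578]
contact_force: [-4.7, 0.1, 18.2]
grip_width: 58.0
gripper_force: 28.8
```

>>> carry_out(rows="0.4 0 0 -0.05 0; 0.8 0 0 -0.05 0; 0.8 0 0 -0.05 0; 0.8 0 0 -0.05 0; 0.8 0 0 -0.3 0")

```text
clock: 10.17
tcp_pos: [479.5, 12.9, 18.4]
eef_rot: [-3.139, -0.0, 1.578]
contact_force: [-0.2, 0.2, 0.2]
grip_width: 67.9
gripper_force: 0.0
```

>>> carry_out(rows="0.8 0 0 -1 0; 0.8 0 0 -2.5 0; 0.8 0 0 -4 0; 0.8 0 0 -4 0; 0.8 0 0 -4 0")

```text
clock: 10.58
tcp_pos: [483.2, 12.6, 122.1]
eef_rot: [3.136, 0.001, 1.578]
contact_force: [-0.5, 1.1, -0.2]
grip_width: 68.6
gripper_force: 0.0
```

Run:
```python
from h import *
st()
circ('wrist','plate',20,100)
circ('wrist','crispbread',15,30,snap=False)
wfit('top','crispbread',15);wfit('top','plate',20)
wfit('side','crispbread',15)
wfit('top','cheese',28)
```

```text
10.58 [483.2  12.6 122.1] [3.136e+00 1.000e-03 1.578e+00] [-0.5  1.1 -0.2] 68.6 0.0
wrist plate 0.57 [476.4  15.7  96.5] 1.89
wrist crispbread 0.87 [475.8  15.   28.6] 0.59
top plate 0.76 [265, 205, 276, 231] [448.2 -68.2] [22.3 66.5] [451.  -67.9]
top plate 0.59 [353, 128, 405, 174] [ 631.8 -364. ] [135.4 136.5] [ 632.  -363.2]
side crispbread 0.78 [257, 208, 276, 218] [479.5  19.6] [55.  64.1] [479.5  20.7]
top cheese 0.55 [110, 207, 129, 222] [463.2 329.3] [46.1 50. ] [464.1 328.9]
```

>>> carry_out(rows="1 1.3 0 0 0; 1 2.8 0 0 0; 1 4.4 -0.2 0 0; 1 6 -0.4 0 0; 1 7.6 -0.6 0 0")

```text
clock: 11.55
tcp_pos: [464.0, 204.3, 119.4]
eef_rot: [3.141, 0.0, 1.577]
contact_force: [0.2, -0.1, 0.7]
grip_width: 85.4
gripper_force: 0.0
```

>>> carry_out(rows="1 1.4 0 0 0; 1 2.8 0 0 0; 1 3.8 0 0 0; 1 4.4 0 0 0; 1 4.4 0 0 0")

```text
clock: 11.97
tcp_pos: [463.6, 315.4, 119.2]
eef_rot: [3.141, -0.001, 1.581]
contact_force: [0.4, 0.2, 0.1]
grip_width: 84.8
gripper_force: 0.0
```

>>> carry_out(rows="1 0 0 0 0; 1 0 0 0 0; 1 0 0 0 0")

```text
clock: 12.22
tcp_pos: [463.6, 311.2, 119.2]
eef_rot: [-3.141, 0.001, 1.576]
contact_force: [-0.1, -0.3, 0.6]
grip_width: 85.4
gripper_force: 0.0
```

Run:
```python
from h import *
st()
circ('wrist','cheese',24,26)
wfit('wrist','cheese',24)
circ('top','cheese',28,26)
```

```text
12.22 [463.6 311.2 119.2] [-3.141e+00  1.000e-03  1.576e+00] [-0.1 -0.3  0.6] 85.4 0.0
wrist cheese 0.81 [462.5 332.7  25.3] 0.52
wrist cheese 0.71 [228, 144, 285, 208] [462.3 333. ] [49.9 52.2] [462.1 333.6]
top cheese 0.83 [463.4 330.8  24.4] 1.07
```

>>> carry_out(rows="1 0.88 0 1 0; 1 0.88 0 2.2 0; 1 0.88 0 3.2 0; 1 0.88 0 3.8 0; 1 0.88 0 3.8 0")

```text
clock: 12.93
tcp_pos: [460.5, 333.0, 20.6]
eef_rot: [-3.135, 0.004, 1.578]
contact_force: [0.4, 0.1, 0.1]
grip_width: 85.6
gripper_force: 0.0
```

>>> carry_out(rows="0.8 0 0 0 0; 0.8 0 0 0 0; 0.3 0 0 0 0; 0.3 0 0 0 0; 0.3 0 0 0 0")

```text
clock: 13.35
tcp_pos: [464.9, 335.4, 26.3]
eef_rot: [3.138, -0.002, 1.578]
contact_force: [-1.1, -1.6, 6.5]
grip_width: 50.4
gripper_force: 26.1
```

>>> carry_out(rows="0.3 0 0 0 0; 0.3 0 0 0 0; 0.3 0 0 0 0")

```text
clock: 13.6
tcp_pos: [464.9, 335.4, 26.4]
eef_rot: [3.138, -0.002, 1.578]
contact_force: [-1.1, -0.7, 6.8]
grip_width: 50.2
gripper_force: 26.1
```

>>> carry_out(rows="0.3 0 0 -1 0; 0.3 0 0 -2.3 0; 0.3 -1 0 -3 0; 0.3 -2.5 0 -3 0; 0.3 -4 0 -3 0")

```text
clock: 14.02
tcp_pos: [466.3, 235.1, 102.0]
eef_rot: [3.136, -0.002, 1.58]
contact_force: [0.9, -1.0, -0.8]
grip_width: 50.0
gripper_force: 26.6
```

>>> carry_out(rows="0.3 -1.5 0.2 0 0; 0.3 -3 0.3 0 0; 0.3 -4.6 0.5 0 0; 0.3 -6.2 0.5 0 0; 0.3 -7.5 0.5 0 0")

```text
clock: 14.43
tcp_pos: [478.5, 44.8, 100.2]
eef_rot: [3.14, 0.001, 1.577]
contact_force: [0.5, 0.6, 0.0]
grip_width: 50.1
gripper_force: 26.6
```

>>> carry_out(rows="0.3 -0.8 0 0 0; 0.3 -1 0 0 0; 0.3 -1 0 0 0; 0.3 -1 0 0 0; 0.3 -1 0 0 0")

```text
clock: 14.85
tcp_pos: [478.3, 23.4, 99.6]
eef_rot: [3.141, -0.0, 1.579]
contact_force: [0.3, -0.0, -0.2]
grip_width: 50.2
gripper_force: 26.6
```

Run:
```python
from h import *
st()
circ('wrist','plate',20,100,lambda q:q[:,1]<230)
cv2.imwrite('pics/w4.png',ctrl.snapshot('wrist'))
circ('wrist','cheese',100,26,snap=False)
circ('wrist','crispbread',15,30,snap=False)
wfit('side','crispbread',15,'s4.png');wfit('side','plate',20)
```

```text
14.85 [478.3  23.4  99.6] [ 3.141 -0.     1.579] [ 0.3 -0.  -0.2] 50.2 26.6
wrist plate 0.61 [480.2  14.4  97. ] 5.78
wrist cheese 0.86 [477.5  23.4  26.4] 1.15
wrist crispbread 0.63 [480.6  20.5  24. ] 2.97
side crispbread 0.49 [259, 207, 277, 221] [479.9  20.4] [57.  65.9] [480.8  20.8]
side plate 0.94 [232, 193, 302, 235] [480.7  22.1] [182.7 204. ] [478.1  22.5]
side plate 0.81 [204, 132, 243, 152] [ 629.6 -359.8] [122.7 131.8] [ 630.5 -359.9]
```

View pics/w4.png

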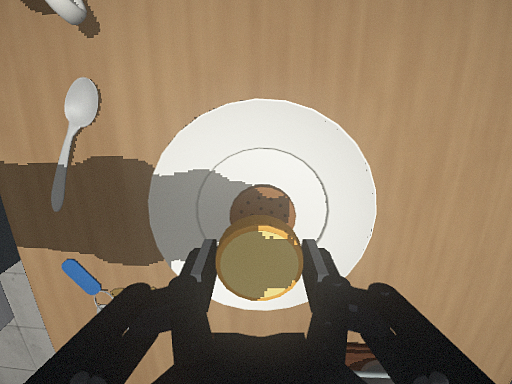

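The crispbread lies centred in the plate at about (263,215). The cheese is held level at (260,260).

Run:
```python
from h import *
d=ctrl.silhouettes('wrist','crispbread')[0]['region']
for z in (15,):
    cs,_=cv2.findContours(d.astype(np.uint8),0,cv2.CHAIN_APPROX_NONE);q=max(cs,key=cv2.contourArea)[:,0]
    q=q[q[:,1]<207];p=np.array([onz('wrist',u,v,z)[:2] for u,v in q])
    print(q.min(0),q.max(0));r=least_squares(lambda a:np.hypot(*(p-a).T)-29.6,[480,14],loss='soft_l1');print(r.x)
```

```text
[231 184] [294 206]
[480.02337913  12.50011118]
```

>>> carry_out(rows="0.3 -0.39 0.1 0.8 0; 0.3 -0.39 0.1 1.6 0; 0.3 -0.39 0.1 2.3 0; 0.3 -0.39 0.1 2.6 0; 0.3 -0.39 0.1 2.6 0")

```text
clock: 15.77
tcp_pos: [478.9, 12.7, 32.7]
eef_rot: [-3.138, -0.0, 1.578]
contact_force: [-0.9, -0.7, 0.4]
grip_width: 49.9
gripper_force: 26.6
```

>>> carry_out(rows="0.3 0 0 0 0; 0.3 0 0 0.06 0; 0.3 0 0 0.06 0; 0.3 0 0 0.06 0")

```text
clock: 16.1
tcp_pos: [481.6, 12.5, 33.7]
eef_rot: [3.14, 0.0, 1.578]
contact_force: [-0.4, -0.9, -0.1]
grip_width: 50.4
gripper_force: 26.6
```

>>> carry_out(rows="0.3 0 0 0.05 0; 0.3 0 0 0.05 0; 0.3 0 0 0.05 0")

```text
clock: 16.35
tcp_pos: [480.8, 12.6, 31.8]
eef_rot: [3.141, 0.0, 1.578]
contact_force: [-0.8, 0.1, 0.1]
grip_width: 50.3
gripper_force: 26.6
```

>>> carry_out(rows="0.3 0.03 0 0.05 0; 0.3 0.03 0 0.05 0; 0.3 0.03 0 0.05 0")

```text
clock: 16.6
tcp_pos: [480.6, 13.4, 30.3]
eef_rot: [-3.141, 0.0, 1.578]
contact_force: [-0.8, -0.9, -0.9]
grip_width: 50.3
gripper_force: 26.6
```

>>> carry_out(rows="0.3 0 0 0.05 0; 0.3 0 0 0.05 0; 0.3 0 0 0.05 0")

```text
clock: 16.85
tcp_pos: [480.9, 13.3, 29.4]
eef_rot: [3.141, 0.0, 1.578]
contact_force: [-1.4, -0.4, 2.7]
grip_width: 50.5
gripper_force: 27.0
```

>>> carry_out(rows="0.3 0 0 0.04 0; 0.3 0 0 0.04 0; 0.3 0 0 0.04 0")

```text
clock: 17.1
tcp_pos: [480.9, 13.3, 29.3]
eef_rot: [3.141, 0.0, 1.578]
contact_force: [-4.5, -0.4, 13.3]
grip_width: 50.1
gripper_force: 27.8
```

>>> carry_out(rows="0.3 0 0 -0.03 0; 0.75 0 0 -0.03 0; 0.75 0 0 -0.03 0; 0.75 0 0 -0.03 0; 0.75 0 0 -0.3 0")

```text
clock: 17.52
tcp_pos: [479.6, 13.4, 34.6]
eef_rot: [-3.139, -0.0, 1.578]
contact_force: [0.1, 0.1, -0.4]
grip_width: 64.3
gripper_force: 0.0
```

>>> carry_out(rows="1 0 0 -1 0; 1 0 0 -2.5 0; 1 0 0 -4 0; 1 0 0 -4 0; 1 0 0 -4 0")

```text
clock: 17.93
tcp_pos: [483.2, 13.1, 138.5]
eef_rot: [3.135, 0.001, 1.578]
contact_force: [-1.0, 0.3, -0.4]
grip_width: 85.5
gripper_force: 0.0
```

Run:
```python
from h import *
st()
circ('wrist','cheese',31,26);circ('wrist','crispbread',15,30,snap=False);circ('wrist','plate',20,100,snap=False)
cv2.imwrite('pics/w5.png',ctrl.snapshot('wrist'))
```

```text
17.93 [483.2  13.1 138.5] [3.135e+00 1.000e-03 1.578e+00] [-1.   0.3 -0.4] 85.5 0.0
wrist cheese 0.67 [476.4  13.6  25.2] 0.63
wrist crispbread 0.71 [476.   15.8  26.8] 1.78
wrist plate 0.71 [475.1  15.4  96.6] 0.42
```

View pics/w5.png

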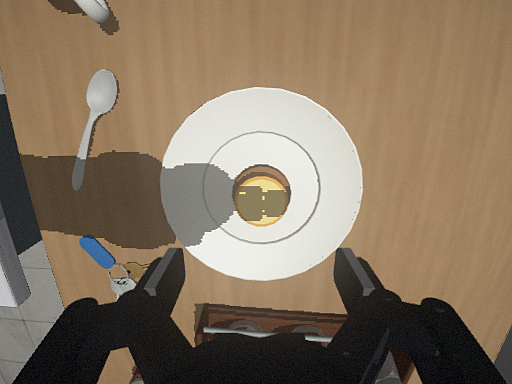

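>>> carry_out(rows="1 -0.5 0 -1.5 0; 1 -1 0 -3 0; 1 -1 0 -4.1 0; 1 -1 0 -4.1 0; 1 -1 0 -4.1 0")

```text
clock: 18.6
tcp_pos: [481.8, -12.0, 238.8]
eef_rot: [3.139, 0.0, 1.577]
contact_force: [-0.4, -0.4, -0.2]
grip_width: 85.4
gripper_force: 0.0
```

The cheese lies centred on the crispbread on the plate at (262,200); the front jars of the rack are visible below. Now for the mill.

>>> carry_out(rows="1 -1.3 0 0 0; 1 -2.9 0 0 0; 1 -4.5 -0.2 0 0; 1 -6.1 -0.4 0 0; 1 -7.7 -0.4 0 0")

```text
clock: 19.02
tcp_pos: [470.1, -204.8, 235.6]
eef_rot: [-3.137, -0.003, 1.578]
contact_force: [0.5, 0.1, 0.2]
grip_width: 85.3
gripper_force: 0.0
```

>>> carry_out(rows="1 -1.6 0 0 0; 1 -3.2 0 0 0; 1 -4.8 0 0 0; 1 -6.4 0 0 0; 1 -7.7 0 0 0")

```text
clock: 19.43
tcp_pos: [472.3, -398.5, 234.9]
eef_rot: [-3.138, -0.003, 1.577]
contact_force: [0.9, -0.7, -0.6]
grip_width: 85.3
gripper_force: 0.0
```

>>> carry_out(rows="1 -1.2 0 0 0; 1 -2 0 0 0; 1 -2 0 0 0; 1 -2 0 0 0; 1 -2 0 0 0")

```text
clock: 19.85
tcp_pos: [473.6, -445.3, 236.2]
eef_rot: [-3.139, -0.003, 1.578]
contact_force: [-0.5, 0.1, -0.2]
grip_width: 85.6
gripper_force: 0.0
```

Run:
```python
from h import *
st()
cv2.imwrite('pics/w6.png',ctrl.snapshot('wrist'))
for d in ctrl.silhouettes('wrist','pepper_mill')[:2]: print(d['p'],d['box'])
cv2.imwrite('pics/s6.png',ctrl.snapshot('side'))
P=ctrl.camera_params('wrist');R=np.array(P['R']);print(-R.T@np.array(P['t']),R[2])
```

```text
19.85 [ 473.6 -445.3  236.2] [-3.139e+00 -3.000e-03  1.578e+00] [-0.5  0.1 -0.2] 85.6 0.0
0.83 [226.6, 55.5, 285.1, 120.3]
[ 473.10050329 -361.69358279  368.3406333 ] [ 0.00116114 -0.32426701 -0.94596488]
```

View pics/w6.png

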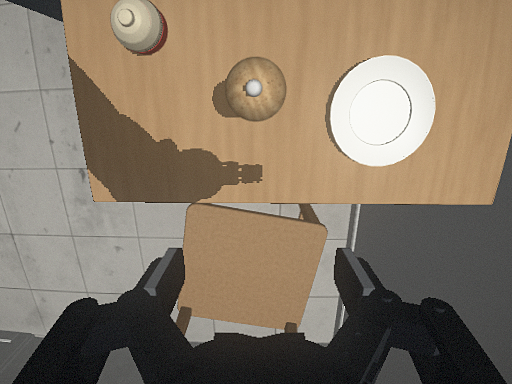

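The mill is seen from above at (255,88). The small plate (383,110) and the squat pot (138,25) are well clear.

Run:
```python
from h import *
for z in (145,):
    d=ctrl.silhouettes('wrist','pepper_mill')
ctrl.snapshot('wrist')
print('knob',onz('wrist',254.5,88,166))
circ('wrist','pepper_mill',145,24,snap=False)
s=cv2.imread('pics/s6.png')
print(proj('side',[472,-354,0]),proj('side',[472,-354,170]))
for u,v in [(272,108.3)]:
    c1,d1=ray('side',u,v);print(c1+d1*(473-c1[0])/d1[0] if abs(d1[0])>.1 else 0)
    print(onz('side',u,v,168))
```

```text
knob [ 469.67878476 -350.43298806  166.        ]Traceback (most recent call last):
  File "<stdin>", line 6, in <module>
  File "h.py", line 31, in circ
    d=ctrl.silhouettes(cam,name)[i];m=d['region'].astype(np.uint8)
      ~~~~~~~~~~~~~~~~~~~~~~~~~~^^^
IndexError: list index out of range
```

>>> carry_out(rows="1 1.3 -0.11 0 0; 1 2.6 -0.11 0 0; 1 3.8 -0.11 0 0; 1 3.8 -0.11 0 0; 1 3.8 -0.11 0 0")

```text
clock: 20.57
tcp_pos: [470.6, -350.1, 238.8]
eef_rot: [3.141, 0.001, 1.58]
contact_force: [0.0, -0.1, -0.4]
grip_width: 85.3
gripper_force: 0.0
```

>>> carry_out(rows="1 0 0 0 0; 1 0 0 1 0; 1 0 0 2 0; 1 0 0 3 0; 1 0 0 3.5 0")

```text
clock: 20.98
tcp_pos: [469.5, -352.2, 147.5]
eef_rot: [-3.139, -0.002, 1.576]
contact_force: [-0.5, 0.0, -0.2]
grip_width: 85.4
gripper_force: 0.0
```

>>> carry_out(rows="1 0 0 0.4 0; 1 0 0 0.4 0; 1 0 0 0.4 0; 1 0 0 0.4 0")

```text
clock: 21.32
tcp_pos: [471.3, -352.9, 141.8]
eef_rot: [3.14, 0.002, 1.577]
contact_force: [-0.5, 0.2, 0.0]
grip_width: 85.4
gripper_force: 0.0
```

Run:
```python
from h import *
st()
a=ctrl.snapshot('wrist');s=ctrl.snapshot('side')
cv2.imwrite('pics/c7.png',np.hstack([cv2.resize(a,(400,300)),cv2.resize(s[80:170,210:330],(400,300),interpolation=2)]))
for z in (0,100,114,170): print(z,proj('side',[470,-350.5,z]))
```

```text
21.32 [ 471.3 -352.9  141.8] [3.140e+00 2.000e-03 1.577e+00] [-0.5  0.2  0. ] 85.4 0.0
0 (np.float64(269.54097381310805), np.float64(151.00103270656564))
100 (np.float64(270.4035188781348), np.float64(125.75674126262034))
114 (np.float64(270.5297487919467), np.float64(122.06304327159539))
170 (np.float64(271.04904978519767), np.float64(106.86930745337526))
```

View pics/c7.png

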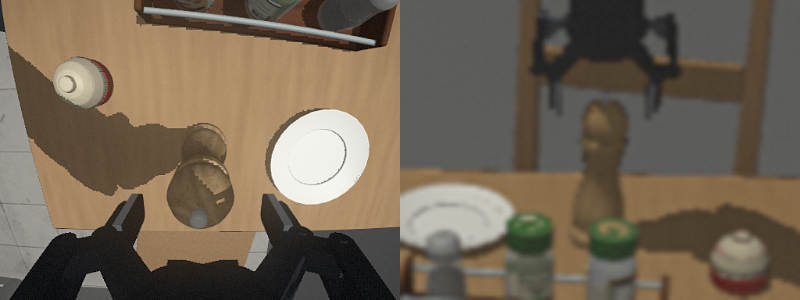

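>>> carry_out(rows="1 0.08 0 0.4 0; 1 0.08 0 0.8 0; 1 0.08 0 0.9 0; 1 0.08 0 0.9 0; 1 0.08 0 0.9 0")

```text
clock: 21.83
tcp_pos: [470.2, -349.3, 117.5]
eef_rot: [-3.141, -0.001, 1.578]
contact_force: [-0.1, -0.1, 0.7]
grip_width: 85.5
gripper_force: 0.0
```

>>> carry_out(rows="1 0 0 0.08 0; 1 0 0 0.08 0; 1 0 0 0.08 0")

```text
clock: 22.08
tcp_pos: [470.6, -349.9, 116.3]
eef_rot: [3.141, 0.0, 1.578]
contact_force: [0.3, -0.2, 0.9]
grip_width: 85.6
gripper_force: 0.0
```

Run:
```python
from h import *
st()
a=ctrl.snapshot('wrist');s=ctrl.snapshot('side')
cv2.imwrite('pics/c8.png',np.hstack([cv2.resize(a,(400,300)),cv2.resize(s[85:160,220:320],(400,300),interpolation=2)]))
```

```text
22.08 [ 470.6 -349.9  116.3] [3.141 0.    1.578] [ 0.3 -0.2  0.9] 85.6 0.0
```

View pics/c8.png

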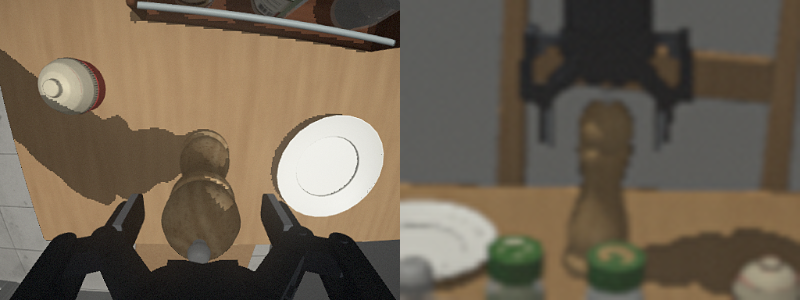

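The mill is centred between the fingers, with about 10 mm between its knob and the palm. The neck is level with the fingertips, at crop row 150. I'll go a little lower.

>>> carry_out(rows="1 0 0 0.1 0; 1 0 0 0.1 0; 1 0 0 0.1 0")

```text
clock: 22.43
tcp_pos: [470.5, -349.6, 113.5]
eef_rot: [-3.141, -0.0, 1.578]
contact_force: [0.2, -0.5, 0.6]
grip_width: 85.6
gripper_force: 0.0
```

>>> carry_out(rows="1 0 0 0.08 0; 1 0 0 0.08 0; 1 0 0 0.08 0")

```text
clock: 22.68
tcp_pos: [470.5, -349.6, 111.5]
eef_rot: [-3.141, -0.0, 1.578]
contact_force: [-0.8, 0.1, -0.6]
grip_width: 85.4
gripper_force: 0.0
```

>>> carry_out(rows="1 0 0 0.05 0; 1 0 0 0.05 0; 1 0 0 0.05 0")

```text
clock: 22.93
tcp_pos: [470.5, -349.7, 110.3]
eef_rot: [-3.142, -0.0, 1.578]
contact_force: [0.3, 0.3, -0.3]
grip_width: 85.1
gripper_force: 0.0
```

>>> carry_out(rows="1 0 0 0.05 0; 1 0 0 0.05 0; 1 0 0 0.05 0")

```text
clock: 23.18
tcp_pos: [470.5, -349.7, 109.1]
eef_rot: [-3.141, -0.0, 1.578]
contact_force: [-0.2, -0.6, -0.1]
grip_width: 85.5
gripper_force: 0.0
```

>>> carry_out(rows="1 0 0 0.05 0; 1 0 0 0.05 0; 1 0 0 0.05 0")

```text
clock: 23.43
tcp_pos: [470.5, -349.7, 107.8]
eef_rot: [-3.141, -0.0, 1.578]
contact_force: [-0.5, -0.1, 0.2]
grip_width: 85.2
gripper_force: 0.0
```

>>> carry_out(rows="1 0 0 0.05 0; 1 0 0 0.05 0; 1 0 0 0.05 0")

```text
clock: 23.68
tcp_pos: [471.0, -350.1, 107.3]
eef_rot: [3.141, 0.001, 1.578]
contact_force: [-0.3, -0.1, 4.8]
grip_width: 85.4
gripper_force: 0.0
```

Run:
```python
from h import *
st()
s=ctrl.snapshot('side')
cv2.imwrite('pics/c9.png',cv2.resize(s[85:160,230:310],(640,600),interpolation=2))
```

```text
23.68 [ 471.  -350.1  107.3] [3.141e+00 1.000e-03 1.578e+00] [-0.3 -0.1  4.8] 85.4 0.0
```

View pics/c9.png

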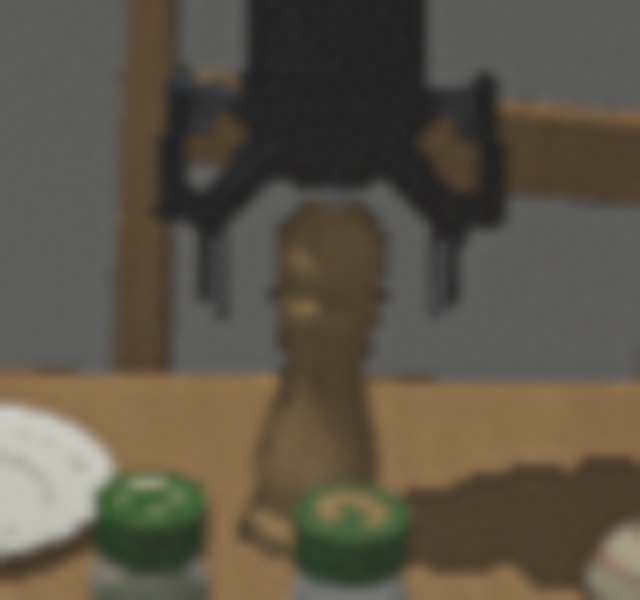

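The palm just touched the knob at TCP z 107.3. I'll back off 2.5 mm and close on the upper body.

>>> carry_out(rows="1 0 0 -0.1 0; 0.75 0 0 -0.1 0; 0.3 0 0 -0.1 0; 0.3 0 0 -0.1 0; 0.3 0 0 -0.1 0", force=70)

```text
clock: 24.15
tcp_pos: [471.5, -350.1, 109.7]
eef_rot: [3.14, 0.001, 1.578]
contact_force: [1.0, 0.0, -1.1]
grip_width: 46.6
gripper_force: 69.6
```

>>> carry_out(rows="0.3 0 0 0 0; 0.3 0 0 0 0; 0.3 0 0 0 0; 0.3 0 0 0 0")

```text
clock: 24.48
tcp_pos: [471.0, -350.1, 109.4]
eef_rot: [3.141, 0.001, 1.578]
contact_force: [1.6, -0.5, 0.9]
grip_width: 46.3
gripper_force: 70.1
```

>>> carry_out(rows="0.3 0 0 -0.2 0; 0.3 0 0 -0.5 0; 0.3 0 0 -0.8 0; 0.3 0 0 -0.8 0; 0.3 0 0 -0.8 0")

```text
clock: 24.9
tcp_pos: [470.8, -350.1, 129.9]
eef_rot: [3.141, 0.001, 1.578]
contact_force: [-0.8, 0.2, -1.2]
grip_width: 46.4
gripper_force: 69.8
```

Run:
```python
from h import *
st()
a=ctrl.snapshot('wrist');s=ctrl.snapshot('side')
cv2.imwrite('pics/c10.png',np.hstack([cv2.resize(a,(400,300)),cv2.resize(s[80:155,225:325],(400,300),interpolation=2)]))
```

```text
24.9 [ 470.8 -350.1  129.9] [3.141e+00 1.000e-03 1.578e+00] [-0.8  0.2 -1.2] 46.4 69.8
```

View pics/c10.png

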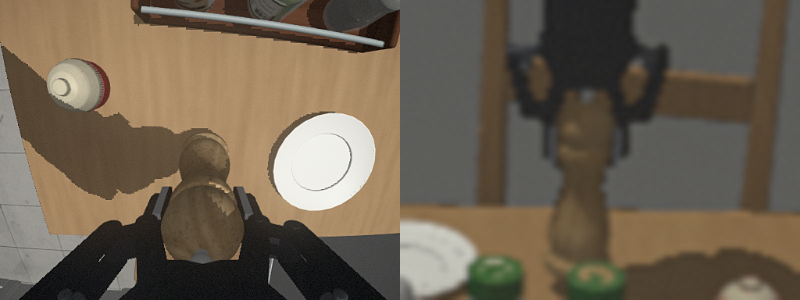

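The mill is lifted and upright. It is at (200,215) in the wrist half, and its underside at (580,262) in the side half is clear of the table. Now up and over the rack.

>>> carry_out(rows="0.3 0 0 -0.8 0; 0.3 0 0 -1.8 0; 0.3 0 0 -2.8 0; 0.3 0 0 -3.8 0; 0.3 0 0 -4.6 0")

```text
clock: 25.42
tcp_pos: [470.6, -349.8, 245.7]
eef_rot: [3.141, 0.001, 1.578]
contact_force: [-0.3, 0.4, -2.0]
grip_width: 46.5
gripper_force: 70.1
```

>>> carry_out(rows="0.3 0 0 -0.6 0; 0.3 0 0 -0.6 0; 0.3 0 0 -0.6 0; 0.3 0 0 -0.6 0")

```text
clock: 25.75
tcp_pos: [470.1, -349.3, 257.6]
eef_rot: [-3.14, -0.001, 1.578]
contact_force: [-0.4, -0.8, -3.0]
grip_width: 46.2
gripper_force: 70.1
```

Run:
```python
from h import *
st()
for c in ('top','side'):
    im=ctrl.snapshot(c);h=cv2.cvtColor(im,cv2.COLOR_BGR2HSV)
    def col(f,u,r,z):
        m=f(h).astype(np.uint8);k=np.zeros_like(m);cv2.circle(k,(int(u[0]),int(u[1])),r,1,-1);m&=k
        q=max(cv2.findContours(m,0,cv2.CHAIN_APPROX_NONE)[0],key=cv2.contourArea)[:,0]
        p=np.array([onz(c,a,b,z)[:2] for a,b in q],np.float32);e=cv2.fitEllipse(p);print(c,np.round(e[0],1),np.round(e[1],1))
    col(lambda h:(h[...,1]<60)&(h[...,2]>110),proj(c,[480,14,20]),45,20)
    col(lambda h:(h[...,1]>150)&(h[...,2]>140),proj(c,[480,14,31]),14,31)
for n in ('pepper_mill',):
    for d in ctrl.silhouettes('side',n)[:2]: print(n,d['p'],d['box'],onz('side',0,0,0)*0+[*proj('side',[470.5,-350,151])[:2],0])
```

```text
25.75 [ 470.1 -349.3  257.6] [-3.140e+00 -1.000e-03  1.578e+00] [-0.4 -0.8 -3. ] 46.2 70.1
top [480.3  13.8] [196.2 197.9]
top [480.4  11.8] [48.7 50.8]
side [480.4  14.4] [198.1 198.8]
side [480.3  17.9] [35.7 43.8]
pepper_mill 0.87 [261.2, 65.9, 283.1, 118.5] [270.72171245 112.16324429   0.        ]
```

>>> carry_out(rows="0.3 0.6 0 0 0; 0.3 1.7 0.1 0 0; 0.3 2.9 0.2 0 0; 0.3 4.1 0.2 0 0; 0.3 5.3 0.2 0 0")

```text
clock: 26.32
tcp_pos: [474.0, -215.7, 258.0]
eef_rot: [-3.14, -0.001, 1.577]
contact_force: [0.4, 1.2, -2.2]
grip_width: 46.2
gripper_force: 70.1
```

>>> carry_out(rows="0.3 1.2 0.1 0 0; 0.3 2.4 0.2 0 0; 0.3 3.6 0.3 0 0; 0.3 4.8 0.3 0 0; 0.3 6 0.3 0 0")

```text
clock: 26.73
tcp_pos: [480.4, -65.6, 258.2]
eef_rot: [-3.14, -0.0, 1.578]
contact_force: [0.9, -0.7, -2.0]
grip_width: 46.5
gripper_force: 70.1
```

>>> carry_out(rows="0.3 1.1 0 0 0; 0.3 2 0 0 0; 0.3 2.7 0 0 0; 0.3 3.1 0 0 0; 0.3 3.2 0 0 0")

```text
clock: 27.15
tcp_pos: [479.9, 14.2, 258.5]
eef_rot: [-3.14, -0.0, 1.58]
contact_force: [-0.7, -0.6, -2.0]
grip_width: 46.4
gripper_force: 70.1
```

>>> carry_out(rows="0.3 0 0 0 0; 0.3 0 0 0.7 0; 0.3 0 0 1.6 0; 0.3 0 0 2.4 0; 0.3 0 0 2.8 0")

```text
clock: 27.57
tcp_pos: [479.2, 11.5, 186.6]
eef_rot: [-3.138, 0.0, 1.576]
contact_force: [0.4, 0.4, -2.5]
grip_width: 46.4
gripper_force: 70.1
```

>>> carry_out(rows="0.3 0 0 0 0; 0.3 0 0 0 0; 0.3 0 0 0 0; 0.3 0 0 0 0")

```text
clock: 27.9
tcp_pos: [481.5, 12.3, 190.3]
eef_rot: [3.139, 0.001, 1.577]
contact_force: [0.5, -0.4, -0.8]
grip_width: 46.0
gripper_force: 70.1
```

Run:
```python
from h import *
st()
im=ctrl.snapshot('side');cv2.imwrite('pics/s11.png',im)
for n in ('pepper_mill','cheese','green_jar_a','salt_shaker'):
    for d in ctrl.silhouettes('side',n)[:2]:
        m=d['region'];ys,xs=np.nonzero(m);print(n,round(d['p'],2),np.round(d['box'],1),xs.mean().round(1),ys.mean().round(1))
        if n=='pepper_mill':
            print([(int(v),np.nonzero(m[v])[0][[0,-1]].tolist()) for v in range(ys.min(),ys.max()+1,6)])
for z in (31,51,70,120,170): print(z,np.round(proj('side',[480.3,13.3,z]),1))
```

```text
27.9 [481.5  12.3 190.3] [3.139e+00 1.000e-03 1.577e+00] [ 0.5 -0.4 -0.8] 46.0 70.1
pepper_mill 0.81 [255.3 141.7 279.4 201.7] 267.3 170.9
[(140, [268, 270]), (146, [261, 277]), (152, [260, 277]), (158, [260, 277]), (164, [261, 275]), (170, [260, 274]), (176, [258, 275]), (182, [257, 276]), (188, [256, 277]), (194, [257, 276])]
cheese 0.77 [256.6 203.2 274.4 215.2] 266.7 208.7
salt_shaker 0.8 [221.  149.4 232.5 177.2] 223.4 162.6
31 [266.3 206.8]
51 [266.5 201.2]
70 [266.7 195.8]
120 [267.2 181. ]
170 [267.7 165.5]
```

>>> carry_out(rows="0.3 0.03 0 0.3 0; 0.3 0.03 0 0.6 0; 0.3 0.03 0 0.9 0; 0.3 0.03 0 1.08 0; 0.3 0.03 0 1.08 0")

```text
clock: 28.57
tcp_pos: [479.1, 13.8, 160.3]
eef_rot: [-3.138, -0.0, 1.578]
contact_force: [0.0, -0.3, -1.8]
grip_width: 46.6
gripper_force: 70.1
```

>>> carry_out(rows="0.3 0 0 0 0; 0.3 0 0 0 0; 0.3 0 0 0 0; 0.3 0 0 0 0; 0.3 0 0 0 0")

```text
clock: 28.98
tcp_pos: [480.8, 13.5, 162.4]
eef_rot: [3.141, 0.0, 1.578]
contact_force: [-0.3, -0.4, -1.7]
grip_width: 46.4
gripper_force: 70.1
```

>>> carry_out(rows="0.3 0 0 0 0; 0.3 0 0 0 0; 0.3 0 0 0 0; 0.3 0 0 0 0; 0.3 0 0 0 0")

```text
clock: 29.4
tcp_pos: [480.5, 13.6, 162.1]
eef_rot: [-3.142, 0.0, 1.578]
contact_force: [-0.2, 0.7, -1.4]
grip_width: 46.5
gripper_force: 70.1
```

Run:
```python
from h import *
for _ in range(3): st();im=ctrl.snapshot('side')
cv2.imwrite('pics/s12.png',im)
for n in ('pepper_mill','cheese','plate'):
    for d in ctrl.silhouettes('side',n)[:1]:
        m=d['region'];ys,xs=np.nonzero(m);print(n,round(d['p'],2),np.round(d['box'],1))
        if n=='pepper_mill': print([(int(v),np.nonzero(m[v])[0][[0,-1]].tolist()) for v in range(ys.min(),ys.max()+1,5)])
# near bottom edge of mill and cheese, expected
P=ctrl.camera_params('side');R=np.array(P['R']);C=-R.T@np.array(P['t']);print(C.round())
v=(C-[480.3,13.3,0])[:2];v/=np.hypot(*v)
for y in (10.3,13.3,16.3):
    b=np.array([480.3,y,51]);b[:2]+=28*v;print(y,np.round(proj('side',b),1))
```

```text
29.4 [480.5  13.6 162.1] [-3.142  0.     1.578] [-0.2  0.7 -1.4] 46.5 70.1
29.45 [480.5  13.6 162.1] [3.142 0.    1.578] [ 0.7  0.7 -1.3] 46.8 70.1
29.5 [480.5  13.6 162.1] [-3.142  0.     1.578] [-0.8 -0.7 -1.3] 46.7 70.1
cheese 0.69 [258.1 202.5 274.2 216.1]
plate 0.94 [207.8 134.6 241.8 152.8]
[495. 995. 794.]
10.3 [266.3 206.6]
13.3 [266.3 207.3]
16.3 [266.3 208. ]
```

>>> carry_out(rows="0.3 0 0 0.06 0; 0.3 0 0 0.06 0; 0.3 0 0 0.06 0; 0.3 0 0 0.06 0; 0.3 0 0 0.06 0")

```text
clock: 30.12
tcp_pos: [480.5, 13.6, 160.6]
eef_rot: [3.142, 0.0, 1.578]
contact_force: [-0.7, 0.2, -2.1]
grip_width: 46.3
gripper_force: 70.1
```

>>> carry_out(rows="0.3 0 0 0 0; 0.3 0 0 0 0; 0.3 0 0 0 0; 0.3 0 0 0 0; 0.3 0 0 0 0")

```text
clock: 30.53
tcp_pos: [480.5, 13.6, 160.6]
eef_rot: [3.142, 0.0, 1.578]
contact_force: [0.2, 0.8, -1.9]
grip_width: 46.4
gripper_force: 70.1
```

Run:
```python
from h import *
st();im=ctrl.snapshot('side')
print([(v,im[v,266].tolist()) for v in range(198,224)])
a=cv2.imread('pics/side0.png')
for (x0,y0,x1,y1) in [(208,140,290,190)]:
    d=cv2.absdiff(cv2.GaussianBlur(a,(3,3),0),cv2.GaussianBlur(im,(3,3),0))[y0:y1,x0:x1].max(2);print('rack diff',(d[:, :40]>40).sum(),(d>40).sum(),np.argwhere(d>40).min(0) if (d>40).any() else 0,np.argwhere(d>40).max(0) if (d>40).any() else 0)
for n in ('green_jar_a','salt_shaker','pepper_mill'):
    for d in ctrl.silhouettes('side',n)[:2]: print(n,round(d['p'],2),np.round(d['box'],1))
```

```text
30.53 [480.5  13.6 160.6] [3.142 0.    1.578] [ 0.2  0.8 -1.9] 46.4 70.1
[(198, [59, 80, 93]), (199, [58, 78, 91]), (200, [58, 78, 91]), (201, [59, 79, 92]), (202, [64, 88, 104]), (203, [76, 106, 125]), (204, [77, 108, 129]), (205, [64, 88, 104]), (206, [57, 77, 91]), (207, [57, 82, 95]), (208, [56, 92, 102]), (209, [57, 93, 104]), (210, [56, 92, 104]), (211, [49, 88, 105]), (212, [38, 82, 109]), (213, [30, 79, 107]), (214, [33, 80, 107]), (215, [33, 78, 105]), (216, [35, 70, 94]), (217, [38, 60, 82]), (218, [36, 60, 85]), (219, [51, 66, 84]), (220, [114, 123, 127]), (221, [176, 185, 186]), (222, [186, 195, 196]), (223, [181, 191, 192])]
rack diff 43 812 [ 0 35] [49 81]
green_jar_a 0.74 [241.9 146.7 256.4 175.9]
salt_shaker 0.62 [216.3 149.6 232.4 177.2]
pepper_mill 0.92 [257.2 153.6 276.2 208.3]
pepper_mill 0.51 [220.5 150.3 232.3 174.8]
```

```bash
python3 -c "
from cell import ctrl;print(ctrl.hand_in())"
```

```text
the job is handed in; nothing more can be done
None
```

I handed the job in at about 30.6 s: the crispbread and cheese are centred on the plate, and the mill is held upright and still about 20 mm above the cheese. I viewed 13 pictures instead of the 10 allowed, the mill is gripped at about 117 mm because the palm touches its knob (about 5 N) at any lower grip, and in the last picture I could not check the jar nearest the robot.

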